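# Stow the powder scrapers in the keeper block

### The job

Pull the keeper bar of the aluminium storage block open, then lift every scraper out of the white drying rack and slide its blade edge-down into the one slot of the block that is made for its width, until it rests on the bottom. When all the scrapers are in, push the keeper fully shut over them. Leave the jar and the mortar where they stand.

Things in the scene. Friction and masses are not known exactly. Their poses are not given: they have to be found in the camera images.
- keeper (a joint): sliding steel keeper bar of the storage block, m: 0 = shut (bar lies over the front 9 mm of all four slots, so nothing can enter or leave), 0.032 = fully open, pulled out along the block's own -x (towards the robot). Stays where left; needs about 2 N. Bar underside is 66.5 mm, its top 76.5 mm above the bench
- keeper_knob (a point): centre of the upright black knob on the keeper, a post 16 mm in diameter from 77 to 113 mm above the bench (a wider foot, 20 mm, below 83 mm); this point is 100 mm above the bench, and moves with the keeper. It stands on a tab in front of the bar, at block x = -74 mm when shut and -106 mm when open
- storage_block: aluminium storage block fixed to the bench, 112 (x) x 178 (y) x 60 mm on a flange 124 x 214 x 8 mm; origin at the centre of its underside, x away from the robot, slots run along x. Four parallel blade slots 48 mm apart in y, each 6.5 mm thick (8.5 mm in the top 5 mm) and 52 mm deep (floor 8 mm above the bench), all starting at x = -46 mm; slot lengths 60, 72, 84, 96 mm from +y to -y
- drying_rack: loose white plastic drying rack, 116 (x) x 182 (y) x 46 mm, 0.9 kg, on the bench; origin at the centre of its underside. Four equal pockets along x, 97 mm long, 5.5 mm thick (7.5 mm in the top 5 mm), 40 mm deep (floor 6 mm up), at y = +72, +24, -24, -72 mm; scrapers stand in some of them in any order, leaning up to 0.06 rad
- jar_kbr: white jar with a red lid, 55 mm across, 71 mm tall, a bystander; origin at the centre of its base. Tall equipment stands round the work: a press on the left (y above 0.27 m from x = 0.47 m on), a glass desiccator behind (from x = 0.70 m on)
- mortar: small stone-coloured mortar, 80 mm across, 25 mm tall, a bystander; origin at the centre of its base
- scraper_1: the narrowest scraper: upright flat steel blade 56 (x) x 4 (y) x 56 mm (z), its lowest 6 mm 2 mm thick and 4 mm shorter in x, with a black handle 30 (x) x 14 (y) x 46 mm on the middle of its top edge (56 to 102 mm above the lower edge); 0.1 kg. Origin at the middle of the lower edge, z up along the handle. Same either way round. May be absent
- slot_1 (a point): centre of the floor of the 60 mm long slot, for the 56 mm scraper: where that scraper's origin lies when home (2 mm play each way along x, 1.2 mm in y)
- scraper_2: the second narrowest scraper: upright flat steel blade 68 (x) x 4 (y) x 56 mm (z), its lowest 6 mm 2 mm thick and 4 mm shorter in x, with a black handle 30 (x) x 14 (y) x 46 mm on the middle of its top edge (56 to 102 mm above the lower edge); 0.1 kg. Origin at the middle of the lower edge, z up along the handle. Same either way round. May be absent
- slot_2 (a point): centre of the floor of the 72 mm long slot, for the 68 mm scraper: where that scraper's origin lies when home (2 mm play each way along x, 1.2 mm in y)
- scraper_3: the second widest scraper: upright flat steel blade 80 (x) x 4 (y) x 56 mm (z), its lowest 6 mm 2 mm thick and 4 mm shorter in x, with a black handle 30 (x) x 14 (y) x 46 mm on the middle of its top edge (56 to 102 mm above the lower edge); 0.1 kg. Origin at the middle of the lower edge, z up along the handle. Same either way round. May be absent
- slot_3 (a point): centre of the floor of the 84 mm long slot, for the 80 mm scraper: where that scraper's origin lies when home (2 mm play each way along x, 1.2 mm in y)
- scraper_4: the widest scraper: upright flat steel blade 92 (x) x 4 (y) x 56 mm (z), its lowest 6 mm 2 mm thick and 4 mm shorter in x, with a black handle 30 (x) x 14 (y) x 46 mm on the middle of its top edge (56 to 102 mm above the lower edge); 0.1 kg. Origin at the middle of the lower edge, z up along the handle. Same either way round. May be absent
- slot_4 (a point): centre of the floor of the 96 mm long slot, for the 92 mm scraper: where that scraper's origin lies when home (2 mm play each way along x, 1.2 mm in y)
Not all that is in view belongs to the job. Leave any pink look-alike of the scraper_1 alone.

How it is judged (in metres and radians):
On the way, in this order (a step that is already met when the one before it is completed fails the run):
1. the keeper is pulled open (at least 20 mm) (value of joint keeper above 0.02 m), for 0.2 s.
2. every scraper present stands home in the slot made for its width, the keeper still open (horizontal distance between scraper_1 and slot_1 below 0.007 m and distance between scraper_1 and slot_1 below 0.0085 m and angle between each of scraper_1, scraper_2, scraper_3, scraper_4's own z axis and vertical below 0.12 rad and angle between the x axis of each of scraper_1, scraper_2, scraper_3, scraper_4 and the x axis of storage_block, either way round below 0.12 rad and horizontal distance between scraper_2 and slot_2 below 0.007 m and distance between scraper_2 and slot_2 below 0.0085 m and horizontal distance between scraper_3 and slot_3 below 0.007 m and distance between scraper_3 and slot_3 below 0.0085 m and horizontal distance between scraper_4 and slot_4 below 0.007 m and distance between scraper_4 and slot_4 below 0.0085 m and value of joint keeper above 0.012 m), for 0.2 s.
At the end, for the whole second after the job is handed in: Every scraper present is in the slot made for its width and on its floor (origin within 7 mm of the slot's floor point, upright and in line within 0.12 rad), at rest, and the keeper is shut to within 4 mm (horizontal distance between scraper_1 and slot_1 below 0.007 m and distance between scraper_1 and slot_1 below 0.0085 m and angle between each of scraper_1, scraper_2, scraper_3, scraper_4's own z axis and vertical below 0.12 rad and angle between the x axis of each of scraper_1, scraper_2, scraper_3, scraper_4 and the x axis of storage_block, either way round below 0.12 rad and horizontal distance between scraper_2 and slot_2 below 0.007 m and distance between scraper_2 and slot_2 below 0.0085 m and horizontal distance between scraper_3 and slot_3 below 0.007 m and distance between scraper_3 and slot_3 below 0.0085 m and horizontal distance between scraper_4 and slot_4 below 0.007 m and distance between scraper_4 and slot_4 below 0.0085 m and value of joint keeper below 0.004 m and linear speed of each of scraper_1, scraper_2, scraper_3, scraper_4 below 0.02 m/s); the robot touches nothing.
It fails at once if the jar is shifted by more than 40 mm or tipped over (distance of jar_kbr from where it was at the start of the episode above 0.04 m or angle between jar_kbr's own z axis and vertical above 0.5 rad).
It fails at once if the mortar is shifted by more than 40 mm or tipped over (distance of mortar from where it was at the start of the episode above 0.04 m or angle between mortar's own z axis and vertical above 0.5 rad).
Of scraper_1, scraper_2, scraper_3, scraper_4 only 3 to 4 are there at a start; the rules pass over those that are not, and their reading is None.
At some moment in a run one of drying_rack may be knocked a few centimetres aside while the robot is not near it.
It also fails if it takes over 210 s, if anything falls off the work surface, if the arm or the gripper's body presses on something with over 40 N, if the wrist force passes 120 N, or if a joint passes its speed limit or range.

### The arm

A 7-joint arm with a two-finger parallel gripper is mounted at the origin on a cart in front of the work surface, level with it; the furniture and walls round the work are solid. World frame = base frame: x ahead of the robot, y to its left, z up, the work surface at z = 0. Lengths are in mm, angles in degrees, forces in N, time in s.
With the tool pointing down it reaches from about 400 to 900 mm from the base axis. Payload 5.5 kg.
Tool frame: the origin (TCP) lies midway between the tips of the shut fingers; the grasp point (between the pads) lies 19 mm behind it (bot.grasp_offset is the distance from the TCP to the grasp point, in mm); z points along the fingers, y is the line along which they close (so a half turn about z gives the same grasp; the last joint's range is limited). The gripper opens to 85 mm and grips with 20 to 120 N. Pads are 22 mm wide; open, the fingers measure 114 mm over their backs; the gripper's body (76 mm by 85 mm) begins 54 mm behind the grasp point. The pads swing forward as they close: fully open they stand 13 mm farther back than shut.
Start: joints at [82.46, 28.699, -24.465, 88.831, 12.651, 65.22, -12.049], TCP at [250.039, -599.984, 201.51] pointing down, gripper open.
Joint ranges: [-164.97, 164.97], [-17.58, 116.51], [-87.97, 89.64], [11.32, 138.91], [-80.73, 260.73], [10.89, 115.49], [-147.41, 147.41]. Speed limits (degrees/s): [147.25, 147.25, 180, 180, 180, 180, 180].

### API

Orientations are given as [roll, pitch, yaw] about the fixed x, y, z axes, in that order (R = Rz(yaw) Ry(pitch) Rx(roll)).
In Python, from bench import bot, cams gives the robot as it stands. Calls block until the motion is done:
- bot.move_to(position, orientation): joint-space move of the TCP to a pose.
- bot.movel(position, velocity=150, orientation=None, until_force=None): straight line of the TCP; orientation=None keeps the orientation; velocity is the mean speed in mm/s. With until_force (N) it stops when the force on the tool has changed by that much, and returns True; else False.
- bot.move_joints(angles): joint-space move.
- bot.open_jaws() and bot.clamp(force=None): open the fingers fully, or close them until they stop; force is the grip in N (None keeps the last).
- bot.sleep(seconds).
- bot.solve_ik(position, orientation): joint angles nearest the present ones, or None.
- cams.grab_frame(name): name is "scene" or "top"; returns the picture (420x560x3 uint8, red, green, blue); there is no depth.
- cams.calibration(name): a dict with "camera_matrix" (3x3 intrinsics, pixels), "rvec" (rotation vector, rad) and "tvec" (3), from world to camera coordinates, as OpenCV has them. Camera axes: x right, y down, z forward; pixel columns grow to the right and rows downward; lengths in mm; the calibration is good to about 2 mm. A picture is of the moment at which its call begins. calibration takes no time and is no camera call.
A pose or a line that the arm cannot do raises bot.IKError and nothing moves.
- bot.sign_off(): hands the job in; it is judged then, once.
Readings, each from a call of its own:
- bot.get_time(): time.
- bot.get_joint_positions(): joint angles.
- bot.get_joint_velocities(): joint speeds.
- bot.get_joint_torque(): joint torques, N m.
- bot.get_eef_pos(): TCP position.
- bot.get_ee_rot(): TCP orientation.
- bot.get_contact_force(): force on the tool from outside, world axes, zero at the start.
- bot.get_torque(): the same for the moment, N m.
- bot.get_finger_gap(): finger opening in mm.
- bot.get_grip_force(): force on a finger pad.
Only numpy, scipy, OpenCV 4.12 (cv2) and the standard library are available. Lean on these libraries where they do the work, as an engineer would, in place of code of your own. Each camera call takes 0.05 s, during which the arm holds its last target. There are 200 camera calls.

## Working session

There is one attempt and no reset: what is moved stays moved. The work goes in short steps, each a Python script; the robot and the scene stay as the last script left them, time stands still between calls to the robot, and variables do not carry over. Pictures are saved under pics/ and viewed, at most 14 in all, crops included, and the job is handed in when it is done.

```bash
mkdir -p pics; ls; python3 - <<'E'
from bench import bot,cams
import cv2
for n in("scene","top"):
    cv2.imwrite(f"pics/{n}0.png",cams.grab_frame(n)[:,:,::-1]); c=cams.calibration(n); print(n,c)
E
```

```text
pics
scene {'camera_matrix': array([[538.57569462,   0.        , 283.37913936],
       [  0.        , 538.57569462, 212.47498974],
       [  0.        ,   0.        ,   1.        ]]), 'rvec': array([ 1.11438564, -2.39862742,  0.95787962]), 'tvec': array([ 236.90438637,  375.31590581, 1018.70007621])}
top {'camera_matrix': array([[537.84681875,   0.        , 273.95317931],
       [  0.        , 537.84681875, 208.80297514],
       [  0.        ,   0.        ,   1.        ]]), 'rvec': array([ 2.15785167, -2.21268407,  0.06572751]), 'tvec': array([ -65.75912089,  470.87526555, 1333.41804541])}
```

View pics/scene0.png

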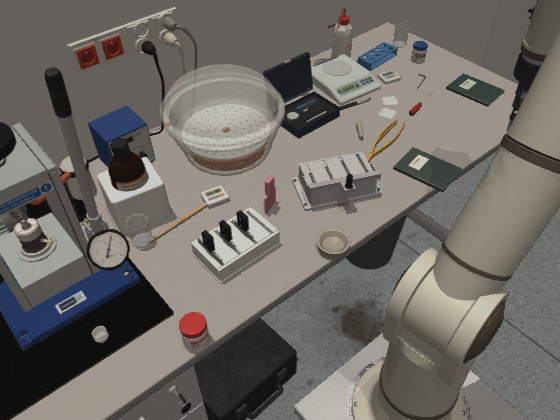

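View pics/top0.png

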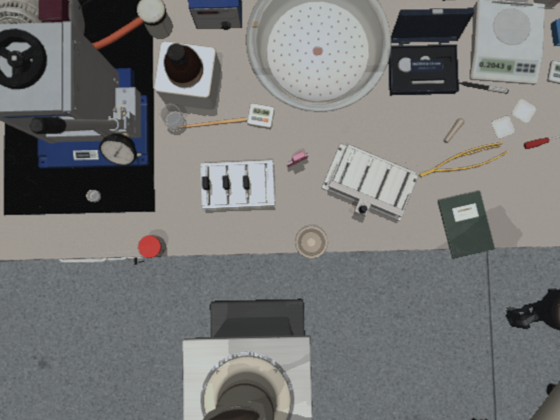

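The rack is at top-view (237,185) with three black-handled scrapers at (206,184), (226,184) and (247,184). The pink look-alike stands loose at (297,158), outside the rack. The block is at (370,182) with its knob at (362,209), the mortar at (311,241) and the jar at (150,246). I'll enlarge the rack and block.

```bash
cat > h.py <<'E'
import numpy as np, cv2
from bench import bot,cams
def ray(name,uv):
    c=cams.calibration(name);R,_=cv2.Rodrigues(c["rvec"])
    p=cv2.undistortPoints(np.array([[uv]],float),c["camera_matrix"],None)[0,0]
    return -R.T@c["tvec"], R.T@np.array([p[0],p[1],1.])
def onz(name,uv,z):
    o,d=ray(name,uv);return (o+d*(z-o[2])/d[2])
def proj(name,P):
    c=cams.calibration(name);return cv2.projectPoints(np.array(P,float).reshape(-1,3),c["rvec"],c["tvec"],c["camera_matrix"],None)[0][:,0]
def tri(u1,u2):
    o1,d1=ray("top",u1);o2,d2=ray("scene",u2)
    A=np.stack([d1,-d2],1);s=np.linalg.lstsq(A,o2-o1,rcond=None)[0]
    a,b=o1+s[0]*d1,o2+s[1]*d2;return (a+b)/2,np.linalg.norm(a-b)
E
python3 - <<'E'
import cv2
t=cv2.imread("pics/top0.png");s=cv2.imread("pics/scene0.png")
a=cv2.resize(t[135:225,190:430],None,fx=3.3,fy=3.3,interpolation=cv2.INTER_CUBIC)
b=cv2.resize(s[140:285,185:395],None,fx=3.6,fy=3.6,interpolation=cv2.INTER_CUBIC)
cv2.imwrite("pics/ta.png",a);cv2.imwrite("pics/sb.png",b)
E
```

```text
(no output)
```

View pics/ta.png

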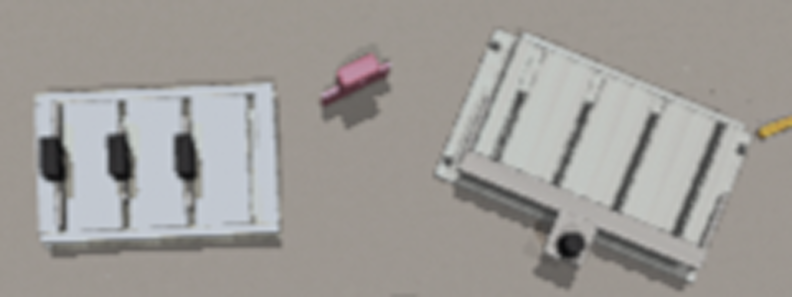

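View pics/sb.png

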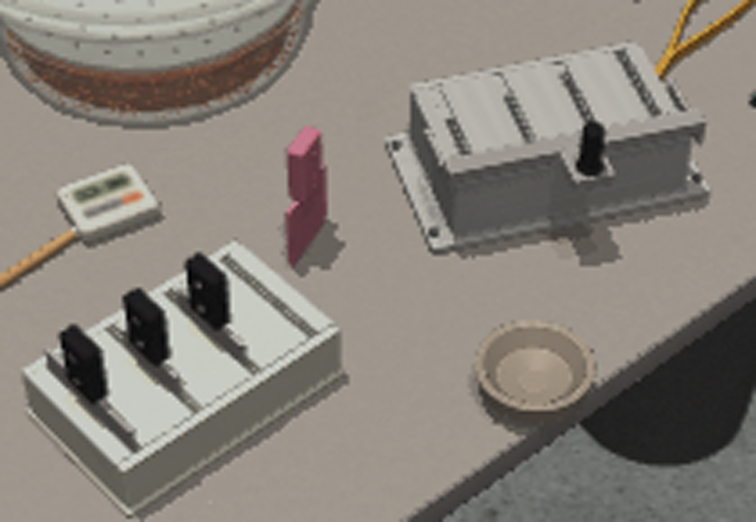

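In the crop, the rack's fourth pocket, at crop (250,160), is empty. The three black-handled scrapers are at (52,158), (120,156) and (185,156). The pink one at (355,75) stands outside the rack, so I'll leave it alone. The block is yawed with its keeper towards the robot and its knob at (570,243). Next I'll measure these.

```bash
python3 - <<'E'
from h import *
np.set_printoptions(precision=1,suppress=True)
t=cv2.imread("pics/top0.png");s=cv2.imread("pics/scene0.png")
def comps(name,im,roi,th,z,lo=6):
    x0,y0,x1,y1=roi
    g=cv2.cvtColor(im,cv2.COLOR_BGR2GRAY)
    m=np.zeros_like(g);m[y0:y1,x0:x1]=(g[y0:y1,x0:x1]<th)*255
    n,l,st,c=cv2.connectedComponentsWithStats(m)
    for i in range(1,n):
        if st[i,4]<lo: continue
        v,u=np.nonzero(l==i)
        P=np.array([onz(name,(a,b),z)[:2] for a,b in zip(u,v)])
        mu=P.mean(0);w,V=np.linalg.eigh(np.cov(P.T));d=V[:,1]*np.sign(V[0,1]);e=(P-mu)@d
        print(name,th,"n",len(P),"px",c[i],"xy",mu,"ang",np.degrees(np.arctan2(d[1],d[0])).round(2),"ext",e.min(),e.max())
print("block");comps("top",t,(325,140,425,220),125,60)
print("rack");comps("top",t,(198,155,278,215),110,46)
comps("top",t,(198,155,278,215),50,108)
comps("scene",s,(185,205,285,280),45,108)
comps("top",t,(350,195,375,220),50,113)
comps("scene",s,(340,170,356,195),50,113)
g=cv2.cvtColor(t,cv2.COLOR_BGR2GRAY)
print(g[165:206,228:256:1][::2,14:26])
big=lambda im,r,f:cv2.resize(im[r[1]:r[3],r[0]:r[2]],None,fx=f,fy=f,interpolation=cv2.INTER_NEAREST)
cv2.imwrite("pics/r1.png",np.vstack([big(t,(196,155,280,213),9)]))
cv2.imwrite("pics/r2.png",big(s,(190,205,285,278),8))
cv2.imwrite("pics/b1.png",big(t,(320,140,420,222),7))
E
```

```text
block
top 125 n 44 px [344.  172.3] xy [ 550.8 -250.3] ang -23.38 ext -28.85621997290165 24.88126535534268
top 125 n 59 px [363.1 177.8] xy [ 536.2 -296.3] ang -24.15 ext -33.34618524820478 32.26009753755538
top 125 n 81 px [382.  183.6] xy [ 520.8 -341.6] ang -24.59 ext -39.058410147218446 38.77674114504299
top 125 n 98 px [401.2 189.2] xy [ 506.1 -387.5] ang -24.35 ext -44.74790053137286 45.26826015723449
top 125 n 8 px [419.9 175.8] xy [ 537.6 -434.2] ang 32.8 ext -4.032521454217708 4.690654406148086
top 125 n 7 px [414.3 180. ] xy [ 527.6 -420.2] ang -7.43 ext -2.5051141424130776 2.613241560683895
top 125 n 273 px [342.8 196.2] xy [ 492.5 -245.4] ang 64.42 ext -38.33764716800388 41.00663929470989
top 125 n 153 px [359.9 212.7] xy [ 451.4 -285.5] ang -42.12 ext -22.25153392093037 22.35568106838712
top 125 n 228 px [382.3 212.5] xy [ 450.4 -339.5] ang 67.28 ext -42.86419755327082 33.21109426342627
rack
top 110 n 135 px [206.4 184.3] xy [531.7  87. ] ang 5.58 ext -49.16139415545614 39.520268038875294
top 110 n 100 px [226.1 183.1] xy [533.4  38.4] ang 6.49 ext -24.957756526553275 19
[... 1487 characters left out ...]
 48  50  38  56 154 198 200 199 199]
 [152  70  45  50  50  40  37 105 173 199 200 199]
 [161  91  50  49  50  42  37  90 140 181 199 200]
 [161  89  50  49  50  43  36  80 130 178 199 200]
 [187 131  51  29  30  25  25  69 131 181 199 200]
 [200 188 157 104  59  48  63 114 148 181 199 200]
 [199 201 199 167 125 100 108 141 154 180 199 199]
 [199 200 198 165 149 133 109 133 153 180 199 200]
 [199 199 199 183 178 166 129 156 185 194 200 199]
 [199 200 198 184 161 129 109 164 200 200 200 199]
 [199 199 199 184 150 113 115 171 199 200 199 199]
 [200 200 200 199 170 126 128 175 199 200 199 198]
 [165 166 167 169 153 145 164 187 198 199 190 191]
 [199 199 198 198 199 198 199 198 199 198 198 197]]
```

View pics/r1.png

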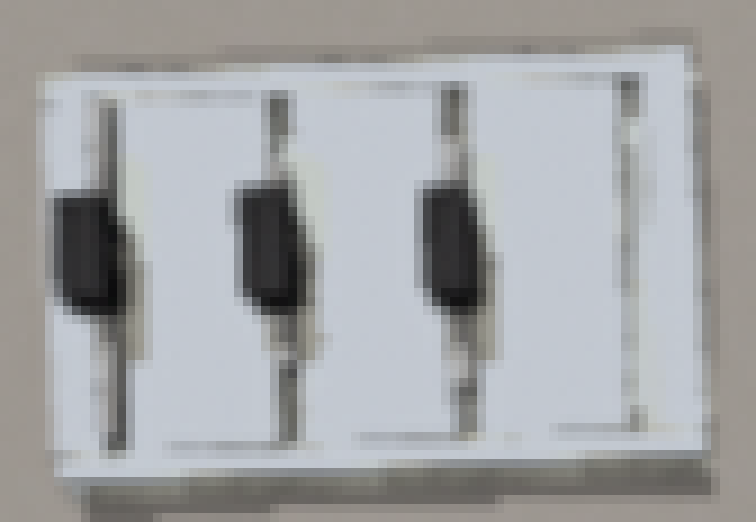

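View pics/r2.png

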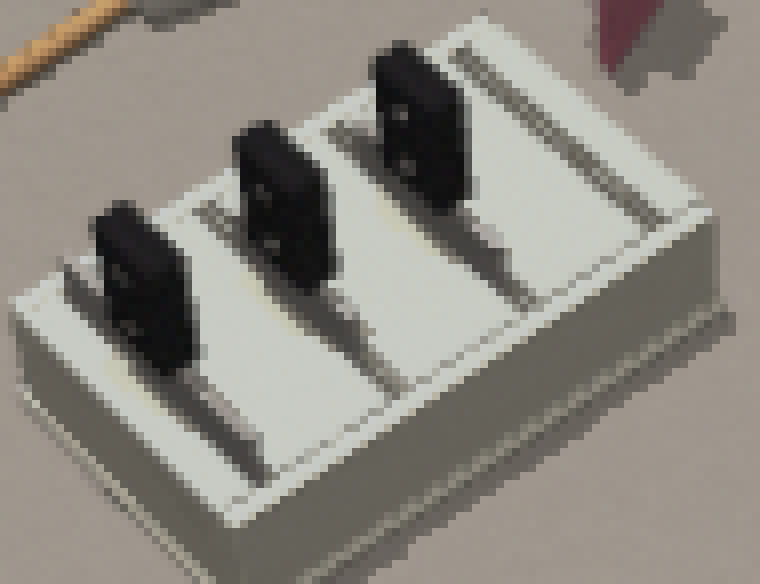

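View pics/b1.png

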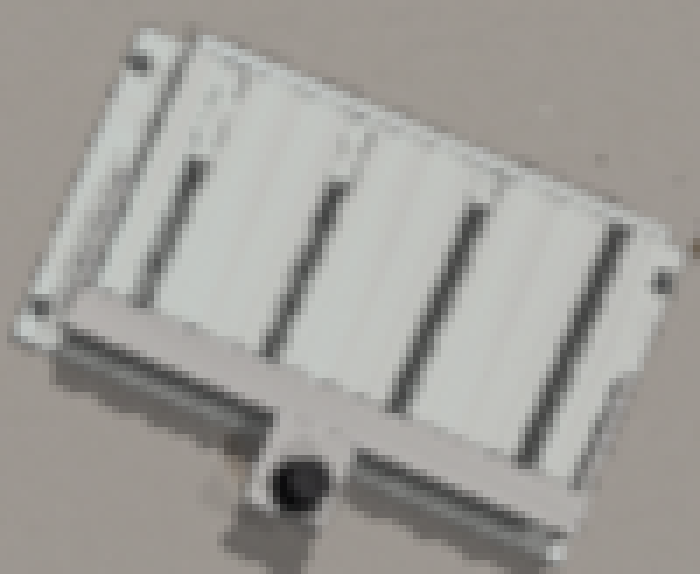

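The slots show as four clear dark lines, giving a block yaw of about -24.5°, and the knob is at px (362.4,208.5). Both rack views show the left scraper's blade filling its pocket, while the other two are shorter. Neighbouring handles are too close for the fully open fingers to close along y, so I'll grip along x and measure each blade once it's lifted. Next I'll locate the knob and rack.

```bash
python3 - <<'E'
from h import *
np.set_printoptions(precision=1,suppress=True)
for n in("top","scene"): print(n,ray(n,(280,210))[0])
T=lambda u,v:(196+u/9-.5,155+v/9-.5)
S=lambda u,v:(190+u/8-.5,205+v/8-.5)
print("knob",tri((362.4,208.5),(350.0,175.3)),onz("top",(362.4,208.5),113),onz("scene",(350,175.3),113))
# rack top corners z=46
for c,d in zip([(42,78),(690,48),(708,450),(58,475)],[None,(480,20),(708,205),(232,520)]):
    print("rack top",onz("top",T(*c),46)[:2],"" if d is None else onz("scene",S(*d),46)[:2])
# pocket ends z=46
for a,b in [((108,100),(118,450)),((278,95),(289,443)),((453,85),(466,436)),((627,78),(637,430))]:
    p,q=onz("top",T(*a),46)[:2],onz("top",T(*b),46)[:2];print("pocket",p,q,(p+q)/2,np.degrees(np.arctan2(*(p-q)[::-1])))
# handle tops z=108 : top view top-face centre, scene top-face centre
for a,b in [((82,245),(141,245)),((262,240),(279,160)),((446,240),(419,84))]:
    print("handle",onz("top",T(*a),108)[:2],onz("scene",S(*b),108)[:2],tri(T(*a),S(*b)))
# blade near ends z=62
for b in [(262,436),(68,262),(375,335),(508,245)]: print("blade end",onz("scene",S(*b),62)[:2])
E
```

```text
top [ 380.6  -83.8 1360.9]
scene [-190.4  451.4  997.4]
knob (array([ 457. , -283.4,  118.5]), np.float64(2.388480204149148)) [ 458.2 -283.4  113. ] [ 460.3 -288.9  113. ]
rack top [584.4 101.4] 
rack top [588.1 -76.3] [588.4 -74.2]
rack top [477.6 -78.5] [483.  -78.9]
rack top [475.3  98.8] [478.1  97. ]
pocket [577.9  83.4] [481.7  82.3] [529.8  82.9] 0.6631221340801741
pocket [578.   36.8] [482.4  35.6] [530.2  36.2] 0.7035565540996912
pocket [579.6 -11.2] [483.1 -12.6] [531.3 -11.9] 0.8756602290739613
pocket [580.3 -58.9] [483.6 -59.3] [531.9 -59.1] 0.25031404039472227
handle [530.7  82.9] [529.4  84.1] (array([531. ,  83.2, 106. ]), np.float64(0.07117302224959836))
handle [530.8  36. ] [530.6  36.5] (array([530.9,  36.2, 107.4]), np.float64(0.24742591104163514))
handle [529.6 -11.9] [528.6 -11.1] (array([529.7, -11.8, 106.6]), np.float64(0.005299303720616315))
blade end [485.6  79.6]
blade end [574.9  84.9]
blade end [494.9  33.7]
blade end [497.3 -16. ]
```

```bash
python3 - <<'E'
from h import *
np.set_printoptions(precision=1,suppress=True)
for P,y in [((458,-285,250),65.3),((531,36,250),90.9),((531,36,80),90.9),((458,-285,86),65.3),((458,-285,86),-24.7)]:
    for a in (0,180): 
        ps=(y-a+180)%360-180
        print(P,ps,bot.solve_ik(list(P),[180,0,ps]))
bot.move_to([458.5,-285,250],[180,0,-114.7] if 0 else [180,0,65.3])
print(bot.get_joint_positions(),bot.get_time())
E
```

```text
(458, -285, 250) 65.30000000000001 [ 65.2  17.6 -43.8 101.1  13.1  66.6  -7.3]
(458, -285, 250) -114.7 [ -27.6   31.5   78.3  103.9  -32.5   72.1 -144.8]
(531, 36, 250) 90.89999999999998 [ 49.8  30.  -75.5 101.6  30.5  72.7 -32.6]
(531, 36, 250) -89.1 [ -65.9   40.    88.1  104.9  -41.2   77.4 -146.7]
(531, 36, 80) 90.89999999999998 [ 32.6  33.4 -50.4 110.9  33.   51.3 -33.9]
(531, 36, 80) -89.1 [ -54.3   41.6   64.8  113.6  -46.4   56.  -145.1]
(458, -285, 86) 65.30000000000001 [ 59.5  29.2 -38.3 110.   23.6  48.9 -15.8]
(458, -285, 86) -114.7 [ -23.1   53.3   77.5  112.5  -58.2   67.1 -126. ]
(458, -285, 86) -24.69999999999999 [ 46.6  25.7 -21.6 110.4  12.8  46.3 -96.7]
(458, -285, 86) 155.3 [ 69.6  34.5 -52.6 109.7  34.2  53.   65.5]
[ 65.2  17.7 -43.6 101.1  13.2  66.6  -7.3] 1.5167
```

```bash
cat >> h.py <<'E'
YAW=-24.7
def dn(yaw=None):
    y=np.radians(YAW if yaw is None else yaw);return np.array([np.cos(y),np.sin(y),0]),np.array([-np.sin(y),np.cos(y),0])
E
python3 - <<'E'
from h import *
np.set_printoptions(precision=2,suppress=True)
d,n=dn()
st=lambda s:print(s,bot.get_eef_pos(),"F d,n,z",[round(float(np.dot(bot.get_contact_force(),v)),1) for v in(d,n,[0,0,1])],"gap",round(bot.get_finger_gap(),1),round(bot.get_time(),1))
print(bot.movel([458.5,-285,130],150)); print(bot.movel([458.5,-285,88],60,until_force=8)); st("down")
bot.clamp(25); st("clamp")
p=np.array(bot.get_eef_pos())
print(bot.movel(list(p-45*d),30,until_force=15)); st("pulled")
q=np.array(bot.get_eef_pos()); print("travel",(q-p)@d)
E
```

```text
False
False
down [ 458.8  -284.97   88.11] F d,n,z [-0.7, -0.0, -0.3] gap 85.6 3.3
clamp [ 458.46 -284.99   87.98] F d,n,z [1.0, -0.6, 0.2] gap -0.1 4.1
False
pulled [ 417.79 -266.23   87.99] F d,n,z [0.6, -0.6, -0.1] gap -0.4 5.7
travel -44.7922819681063
```

```bash
python3 - <<'E'
from h import *
s=cams.grab_frame("scene");t=cams.grab_frame("top")
b=lambda im,r,f:cv2.resize(im[r[1]:r[3],r[0]:r[2],::-1],None,fx=f,fy=f,interpolation=cv2.INTER_CUBIC)
A=b(s,(285,120,415,230),5);B=b(t,(310,140,440,250),5)
cv2.imwrite("pics/k.png",cv2.resize(np.vstack([A,B]),None,fx=.54,fy=.54))
E
```

```text
(no output)
```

View pics/k.png

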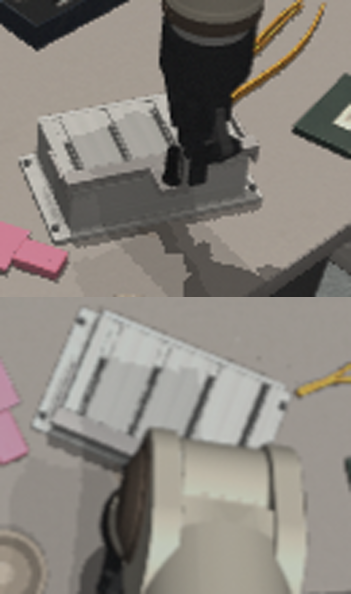

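```bash
python3 - <<'E'
from h import *
print(bot.get_eef_pos(),proj("scene",[bot.get_eef_pos(),[458.5,-285,113],[458.5,-285,77]]),proj("top",[bot.get_eef_pos()]))
s=cv2.imread("pics/k.png")
d,n=dn();p=np.array(bot.get_eef_pos())
p[2]=180;bot.movel(list(p),150)
s=cams.grab_frame("scene");t=cams.grab_frame("top")
cv2.imwrite("pics/s1.png",s[100:290,180:440,::-1].repeat(3,0).repeat(3,1))
E
```

```text
[ 417.72848033 -266.20063367   87.97973867] [[354.97109539 196.18159821]
 [349.35954962 176.37706569]
 [348.25985969 187.14881375]] [[354.05466878 226.43743168]]
```

View pics/s1.png

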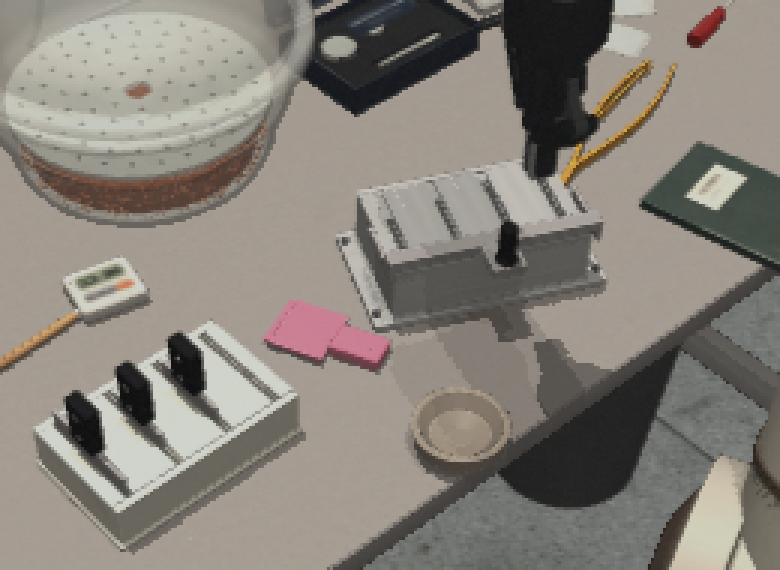

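```bash
python3 - <<'E'
from h import *
e=bot.get_eef_pos();print(e,bot.get_ee_rot(),proj("scene",[e]),proj("top",[e]))
s=cams.grab_frame("scene");t=cams.grab_frame("top")
b=lambda im,r,f:cv2.resize(im[r[1]:r[3],r[0]:r[2],::-1],None,fx=f,fy=f,interpolation=cv2.INTER_NEAREST)
cv2.imwrite("pics/f.png",np.hstack([b(s,(330,110,400,190),5.5),b(t,(320,180,390,260),5.5)]))
E
```

```text
[ 416.80994578 -265.74208932  178.81429099] [-1.79874161e+02 -3.26081648e-02  6.53004425e+01] [[358.42367884 168.05891028]] [[359.74819705 225.50666218]]
```

View pics/f.png

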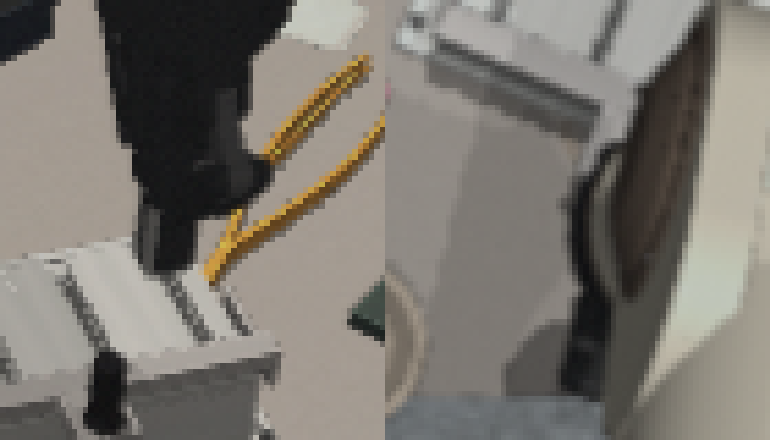

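The pink look-alike has toppled and now lies flat at scene (288,212). It's off the work path. The shut fingertips show at scene (360,159.5), but they should project to (358.4,168), about 17 mm too high. That suggests the fingers closed above the knob, so I'll check the height by touching the block top, known to be at z=60.

```bash
python3 - <<'E'
from h import *
d,n=dn();print("offset",bot.grasp_offset,bot.get_finger_gap())
o=np.array([525.7,-315.9,0])+15*d
bot.movel([o[0],o[1],178],150)
print(bot.movel([o[0],o[1],100],100,until_force=8),bot.movel([o[0],o[1],45],15,until_force=6),bot.get_eef_pos(),bot.get_contact_force())
s=cams.grab_frame("scene");e=bot.get_eef_pos();print(proj("scene",[e]))
cv2.imwrite("pics/g.png",cv2.resize(s[100:220,290:420,::-1],None,fx=5,fy=5,interpolation=cv2.INTER_NEAREST))
bot.movel([o[0],o[1],178],150)
E
```

```text
offset 18.700000000000003 -0.16229284305284744
False False [ 539.3435263  -322.19303839   45.01919476] [ 0.30123611 -0.04735822  0.77859852]
[[335.76010757 173.60390707]]
```

View pics/g.png

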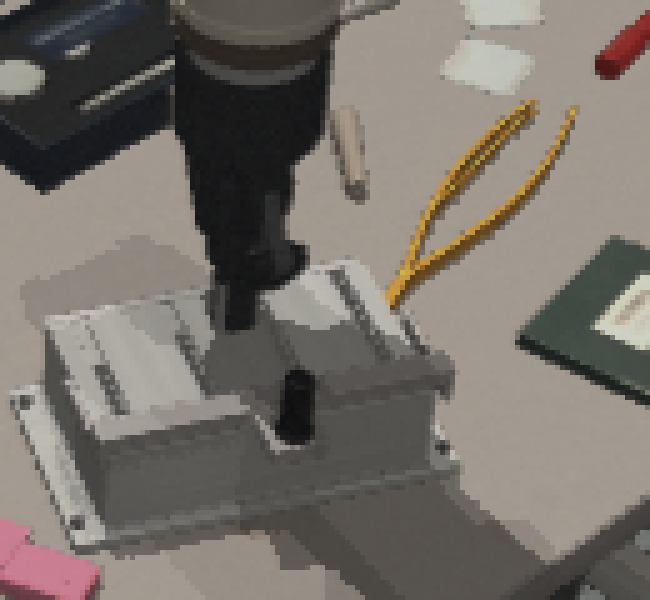

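At TCP z=45 there was no contact with the 60 mm block top, and the tips hover visibly at px (337.6,166). So the real tips sit above the reported TCP. I'll keep descending to measure the offset.

```bash
python3 - <<'E'
from h import *
d,n=dn()
o=np.array([525.7,-315.9,0])+15*d
bot.movel([o[0],o[1],50],150)
print(bot.movel([o[0],o[1],25],12,until_force=5),bot.get_eef_pos(),bot.get_contact_force())
s=cams.grab_frame("scene");e=bot.get_eef_pos();print(proj("scene",[e]))
bot.movel([o[0],o[1],178],150);print(bot.get_time())
E
```

```text
True [ 539.30794575 -322.15733001   30.38703454] [-1.67342916 -0.24631674  4.44575534]
[[335.46354695 177.72465388]]
17.35
```

The tips touch the block top at reported z=30.4, so the real fingers end 29.6 mm above the reported TCP. Laterally they agree. I'll correct for that and retry the knob.

```bash
cat >> h.py <<'E'
TZ=29.6   # real tip is this far above reported TCP
def st(s):
    d,n=dn();f=bot.get_contact_force()
    print(s,np.round(bot.get_eef_pos(),1),"F dnz",[round(float(np.dot(f,v)),1) for v in(d,n,[0,0,1])],"gap",round(bot.get_finger_gap(),1),"t",round(bot.get_time(),1))
def tip(p,v=150,**k): return bot.movel([float(p[0]),float(p[1]),float(p[2])-TZ],v,**k)
E
python3 - <<'E'
from h import *
d,n=dn(); k=np.array([458.5,-285,0])
tip(k+[0,0,200]); bot.open_jaws(); tip(k+[0,0,135]); print(tip(k+[0,0,88],50,until_force=8)); st("down")
bot.clamp(25); st("clamp")
if bot.get_finger_gap()>5:
    p=np.array(bot.get_eef_pos())
    print(bot.movel(list(p-45*d),30,until_force=15)); st("pulled")
    q=np.array(bot.get_eef_pos()); print("travel",(q-p)@d)
E
```

```text
False
down [ 458.8 -285.1   58.7] F dnz [-0.3, -0.2, 0.0] gap 85.1 t 20.6
clamp [ 459.  -285.3   58.7] F dnz [0.5, -0.3, 1.2] gap 14.6 t 21.2
True
pulled [ 438.4 -276.    58.8] F dnz [1.0, 0.9, -1.2] gap 14.5 t 22.1
travel -22.557970420348664
```

```bash
python3 - <<'E'
from h import *
d,n=dn()
p=np.array(bot.get_eef_pos())
for i in range(3):
    q=np.array(bot.get_eef_pos());r=bot.movel(list(q-6*d),15,until_force=12);st(r)
E
```

```text
True [ 438.6 -276.    58.7] F dnz [1.0, -0.4, 0.4] gap 15.2 t 22.4
True [ 438.8 -276.    58.7] F dnz [2.2, -0.3, 0.5] gap 14.9 t 22.7
True [ 438.9 -276.1   58.7] F dnz [1.9, -0.4, 2.0] gap 14.9 t 22.9
```

The pull stopped hard, and the implied block origin is (535,-320). The slot ends in the image give (532,-320.5), so the keeper is at its open stop, and the clamp itself had already drawn it the first ~9 mm. Next I'll close across the knob to fix the block's y, then look.

```bash
python3 - <<'E'
from h import *
d,n=dn()
q=np.array(bot.get_eef_pos());k=q*[1,1,0]
bot.open_jaws(); tip(k+[0,0,140]); 
bot.movel([k[0],k[1],140-TZ],150,orientation=[180,0,-24.7])
print(tip(k+[0,0,88],60,until_force=8)); bot.clamp(20); st("y clamp")
for i in range(4):
    f=np.array(bot.get_contact_force())@n
    if abs(f)<1.5: break
    bot.movel(list(np.array(bot.get_eef_pos())+n*np.sign(f)*0.7),20); st("nudge")
bot.open_jaws(); st("open"); tip(k+[0,0,220]);
bot.move_to([450,-20,260],[180,0,80]); st("away")
b=lambda im,r,f:cv2.resize(im[r[1]:r[3],r[0]:r[2],::-1],None,fx=f,fy=f,interpolation=cv2.INTER_NEAREST)
np.save("s2.npy",cams.grab_frame("scene"));np.save("t2.npy",cams.grab_frame("top"))
cv2.imwrite("pics/o.png",np.vstack([b(np.load("t2.npy"),(320,140,425,225),5),b(np.load("s2.npy"),(290,140,395,215),5)])[:, :][:800].astype(np.uint8)[::1][:800])
im=cv2.imread("pics/o.png");cv2.imwrite("pics/o.png",cv2.resize(im,None,fx=.74,fy=.74))
E
```

```text
False
y clamp [ 437.8 -278.6   58.8] F dnz [-1.3, -6.3, 2.1] gap 14.9 t 27.5
nudge [ 437.8 -278.6   58.8] F dnz [-0.2, 2.9, 1.9] gap 14.9 t 27.8
nudge [ 437.8 -278.6   58.8] F dnz [-0.5, -1.7, 1.4] gap 15.4 t 28.1
nudge [ 437.8 -278.6   58.8] F dnz [-0.5, 2.2, 0.7] gap 15.3 t 28.3
nudge [ 437.8 -278.6   58.8] F dnz [-0.7, -1.7, 0.7] gap 15.4 t 28.6
open [ 438.1 -277.9   58.8] F dnz [0.6, 1.1, 0.1] gap 85.1 t 29.3
away [449.8 -20.9 259.5] F dnz [0.2, -0.1, -0.8] gap 85.1 t 31.5
```

View pics/o.png

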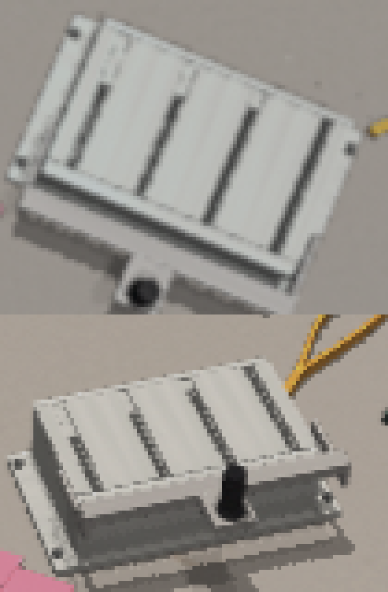

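The keeper is fully open and all four slots are clear. The knob has moved to top-crop (143,292). I'll refine the block pose from the now uncovered slots.

```bash
python3 - <<'E'
from h import *
np.set_printoptions(precision=2,suppress=True)
t=np.load("t2.npy");g=cv2.cvtColor(t,cv2.COLOR_RGB2GRAY)
for th in(110,130,145):
    m=np.zeros_like(g);m[140:212,330:415]=(g[140:212,330:415]<th)*255
    nn,l,s,c=cv2.connectedComponentsWithStats(m)
    C=[];
    for i in range(1,nn):
        if s[i,4]<30: continue
        v,u=np.nonzero(l==i);P=np.array([onz("top",(a,b),60)[:2] for a,b in zip(u,v)])
        w=200.-g[v,u];mu=(P*w[:,None]).sum(0)/w.sum()
        ww,V=np.linalg.eigh(np.cov(P.T,aweights=w));D=V[:,1]*np.sign(V[0,1]);e=(P-mu)@D
        print(th,len(P),c[i],mu,"ang",np.degrees(np.arctan2(D[1],D[0])),"ext",e.min(),e.max(),np.ptp(e))
        C.append(mu)
E
```

```text
110 49 [362.88 178.41] [ 535.06 -295.81] ang -24.201357547957052 ext -36.63984590559487 32.54543382658488 69.18527973217975
110 73 [381.59 184.58] [ 518.73 -340.59] ang -24.40180127727146 ext -40.343069020757554 38.774509167167274 79.11757818792483
110 96 [400.9  189.84] [ 504.44 -386.74] ang -24.4165000616728 ext -46.10465232164876 47.10327616695941 93.20792848860816
110 232 [357.72 199.69] [ 483.15 -281.65] ang 65.85169903061681 ext -79.84130618454785 74.92218455663817 154.76349074118602
110 153 [340.59 206.17] [ 468.28 -239.83] ang 67.66841010903896 ext -33.03272346235429 30.59824167236006 63.63096513471435
130 55 [343.42 173.55] [ 548.82 -249.31] ang -24.28328574350381 ext -31.20248821059165 28.024650251587808 59.227138462179454
130 72 [362.83 178.44] [ 534.88 -295.67] ang -24.2523877840724 ext -36.41836168176305 33.708678495642026 70.12704017740508
130 98 [381.69 184.35] [ 519.02 -340.76] ang -24.215632481165837 ext -41.618142343785266 40.70986091901021 82.32800326279548
130 119 [400.98 189.55] [ 504.9  -386.91] ang -24.19732710031351 ext -47.903466393823024 47.552519410746015 9
[... 309 characters left out ...]
g 48.27343374897068 ext -91.41603428444641 98.07635026316699 189.4923845476134
145 75 [343.51 173.37] [ 548.95 -249.4 ] ang -23.915439172516383 ext -31.363153077322277 28.26955463367234 59.632707710994616
145 90 [362.58 178.97] [ 534.04 -295.23] ang -24.18803888886483 ext -36.79001776516332 34.65355968724495 71.44357745240828
145 114 [381.63 184.47] [ 518.81 -340.64] ang -24.32842668930402 ext -41.38100533579599 41.89164239364161 83.27264772943761
145 136 [400.79 189.99] [ 504.26 -386.6 ] ang -24.374894896849394 ext -47.18419627375451 48.27384969369704 95.45804596745154
145 206 [340.6  205.98] [ 468.71 -239.82] ang 68.82638467609596 ext -34.73197119961751 31.084958881313582 65.81693008093109
```

```bash
sed -i 's/^YAW=.*/YAW=-24.3/' h.py; cat >> h.py <<'E'
O=np.array([533.7,-321.7,0])
RY=0.9
GH=71.3  # shut-tip height above scraper's lower edge when gripped
def pick(x,y,ryaw=RY):
    bot.move_to([x,y,220-TZ],[180,0,ryaw+90]); bot.open_jaws()
    c=np.array([x,y,0]); tip(c+[0,0,130]); hit=tip(c+[0,0,6+GH],60,until_force=8); st(f"at {hit}")
    bot.clamp(50); st("grip")
    if bot.get_finger_gap()<20: return False
    e=np.array(bot.get_eef_pos()); tip([e[0],e[1],6+GH+45],60); st("lifted"); tip([e[0],e[1],6+GH+130],150); st("up"); return True
E
python3 - <<'E'
from h import *
print(pick(529.7,-11.8))
bot.movel([500,-100,205-TZ],200); st("show")
s=cams.grab_frame("scene");np.save("s3.npy",s)
e=np.array(bot.get_eef_pos());dx,ny=dn(RY)
for w in(56,68,80,92): print(w,proj("scene",[e+[0,0,TZ-GH+z]+sg*dx*w/2 for z in(10,56) for sg in(-1,1)]).round(1).tolist())
u,v=proj("scene",[e+[0,0,TZ-GH]])[0].astype(int)
cv2.imwrite("pics/p1.png",cv2.resize(s[v-60:v+40,u-60:u+60,::-1],None,fx=5,fy=5,interpolation=cv2.INTER_NEAREST));print("crop",u-60,v-60)
E
```

```text
at False [530.  -11.7  48. ] F dnz [0.4, 0.4, 0.5] gap 85.2 t 34.1
grip [529.7 -11.9  47.9] F dnz [-0.6, -0.6, 3.0] gap 29.3 t 34.6
lifted [529.4 -12.   92.5] F dnz [-0.2, 0.5, -1.8] gap 29.0 t 35.5
up [529.  -12.1 177. ] F dnz [-0.9, -0.8, -1.1] gap 29.0 t 36.3
True
show [499.7 -99.3 174.9] F dnz [-0.0, 1.7, -0.7] gap 29.2 t 36.9
56 [[287.1, 199.6], [271.2, 186.8], [287.0, 184.7], [270.6, 171.9]]
68 [[288.9, 201.0], [269.5, 185.4], [288.8, 186.1], [268.9, 170.5]]
80 [[290.6, 202.4], [267.9, 184.1], [290.6, 187.5], [267.2, 169.2]]
92 [[292.4, 203.8], [266.2, 182.8], [292.4, 188.9], [265.5, 167.9]]
crop 219 136
```

View pics/p1.png

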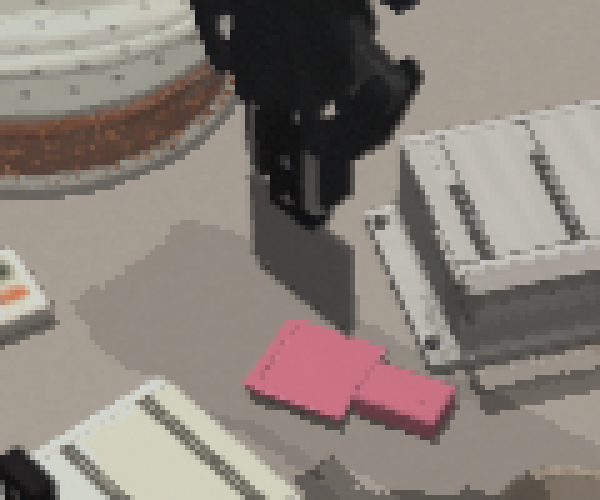

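In the crop the lifted blade spans u=269.0–289.8, against a predicted 269–289 for 68 mm, so this is scraper_2. It hangs straight. It goes into slot_2, with force-guarded insertion.

```bash
cat >> h.py <<'E'
def insert(bx,by,off=(0,0)):
    d,n=dn(); c=O+d*(bx+off[0])+n*(by+off[1])
    bot.move_to([float(c[0]),float(c[1]),130+GH-TZ],[180,0,YAW+90]); tip(c+[0,0,70+GH],120); st("hover")
    z=lambda:bot.get_eef_pos()[2]+TZ-GH
    S=[(0,0),(0,1.5),(0,-1.5),(2,0),(-2,0),(0,3),(0,-3),(2,1.5),(2,-1.5),(-2,1.5),(-2,-1.5)]
    for s in S:
        a=c+d*s[0]+n*s[1]; tip(a+[0,0,64+GH],60)
        hit=tip(a+[0,0,45+GH],25,until_force=6); st(f"try {s} {hit} bottom {z():.1f}")
        if not hit: break
    else: return False
    hit=tip(a+[0,0,7+GH],40,until_force=10); st(f"down {hit} bottom {z():.1f}")
    return True
def release():
    bot.open_jaws(); e=bot.get_eef_pos(); tip([e[0],e[1],200],150); st("released")
E
python3 - <<'E'
from h import *
print(insert(-10,24))
E
```

```text
hover [ 535.  -295.2  112.2] F dnz [-0.3, 0.8, -1.2] gap 29.0 t 38.4
try (0, 0) False bottom 45.1 [ 534.6 -295.7   86.8] F dnz [0.1, -0.2, -1.2] gap 29.3 t 39.5
down True bottom 8.1 [ 534.1 -295.4   49.8] F dnz [-0.5, 0.6, 6.0] gap 29.4 t 40.4
True
```

It seated on the floor at 8.1 mm on the first try. Now I'll release it and check whether the rack has moved, using the same mask.

```bash
cat >> h.py <<'E'
def handles():
    t=cams.grab_frame("top");g=cv2.cvtColor(t,cv2.COLOR_RGB2GRAY)
    m=np.zeros_like(g);m[120:245,175:300]=(g[120:245,175:300]<50)*255
    nn,l,s,c=cv2.connectedComponentsWithStats(m);
    for i in range(1,nn):
        if s[i,4]>20: print("handle",s[i,4],c[i].round(1),onz("top",c[i],108)[:2].round(1))
    w=np.zeros_like(g);r,gg,b=[t[:,:,k].astype(int) for k in range(3)]
    w[120:245,175:300]=((g>185)&(b>r))[120:245,175:300]*255
    w=cv2.morphologyEx(w,cv2.MORPH_OPEN,np.ones((3,3)));cs,_=cv2.findContours(w,0,2)
    cc=max(cs,key=cv2.contourArea);print("rack",cv2.minAreaRect(cc))
E
python3 - <<'E'
from h import *
release()
p=np.array(bot.get_eef_pos())
bot.movel([p[0],p[1],240],150)
handles()
E
```

```text
released [ 532.3 -294.8  169.4] F dnz [1.1, 0.4, -0.1] gap 85.3 t 42.0
handle 83 [201.5 188.5] [515.   90.5]
handle 64 [221.6 187.9] [515.1  43.3]
rack ((253.0, 188.5), (43.0, 16.0), 90.0)
```

The rack was knocked: the handles shifted by about (-12.6,+10.4) mm. I'll use my last picture to measure it again carefully.

```bash
python3 - <<'E'
from h import *
t=cams.grab_frame("top");s=cams.grab_frame("scene");np.save("t4.npy",t);np.save("s4.npy",s)
b=lambda im,r,f:cv2.resize(im[r[1]:r[3],r[0]:r[2],::-1],None,fx=f,fy=f,interpolation=cv2.INTER_NEAREST)
A=b(t,(190,158,280,222),8);B=b(s,(176,205,280,290),6)
c=np.zeros((600,800,3),np.uint8)
A=b(t,(192,158,276,222),5);B=b(s,(184,210,276,290),4)
c[:A.shape[0],:A.shape[1]]=A;c[:B.shape[0],430:430+B.shape[1]]=B
cv2.imwrite("pics/q.png",c[:330,:800])
E
```

```text
(no output)
```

View pics/q.png

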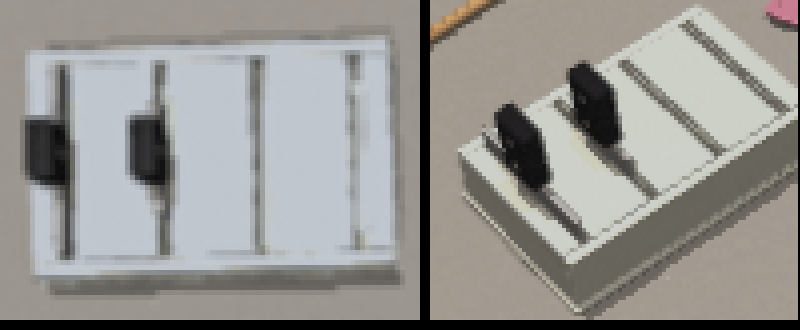

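The rack has shifted, with handle tops at top-crop (41,146) and (144,145). Pockets 3 and 4 are empty, and there is only slight rotation. Converting to positions:

```bash
python3 - <<'E'
from h import *
np.set_printoptions(precision=1,suppress=True)
T=lambda u,v:(192+u/5-.5,158+v/5-.5)
S=lambda u,v:(184+(u-430)/4-.5,210+v/4-.5)
for a,b in [((62,65),(68,258)),((160,60),(165,257)),((257,57),(261,253)),((352,52),(358,248))]:
    p,q=onz("top",T(*a),46)[:2],onz("top",T(*b),46)[:2];print("pocket",p,q,(p+q)/2,np.degrees(np.arctan2(*(p-q)[::-1])))
for a,b in [((28,52),None),((388,39),(700,8)),((396,262),None),((36,275),(570,262))]:
    print("corner",onz("top",T(*a),46)[:2],"" if b is None else onz("scene",S(*b),46)[:2])
for a,b in [((41,146),(519.5,125.5)),((144,145),(591.5,84.5))]:
    print("handle",onz("top",T(*a),108)[:2],onz("scene",S(*b),108)[:2],tri(T(*a),S(*b)))
E
```

```text
pocket [566.   92.5] [470.6  91.1] [518.3  91.8] 0.8323896709480403
pocket [567.2  44.1] [469.9  43.5] [518.5  43.8] 0.37056999901063403
pocket [567.5  -3.7] [470.7  -3.6] [519.1  -3.6] -0.04794629918517326
pocket [568.7 -50.5] [471.9 -51.2] [520.3 -50.9] 0.39930535151479224
corner [572.8 109.1] 
corner [574.7 -68.4] [573.7 -67.5]
corner [464.6 -69.7] 
corner [462.6 106.9] [465.5 105.8]
handle [519.3  94.6] [517.2  95.7] (array([519.4,  94.8, 105.5]), np.float64(0.47321604892856667))
handle [518.5  46.4] [516.2  48.2] (array([518.8,  46.7, 104.7]), np.float64(0.06075436136434933))
```

The rack is now at yaw ≈0.5°, and the scrapers lean about 0.034 rad towards +y. I'll tilt the gripper to match, so the blade hangs vertical once the tool is upright. Middle scraper next, with a numeric width check at the show pose.

```bash
cat >> h.py <<'E'
from scipy.spatial.transform import Rotation as Rn
def pickl(x,py,lean,ryaw):
    ax,_=dn(ryaw)
    R=Rn.from_rotvec(-lean*ax)*Rn.from_euler('xyz',[180,0,ryaw+90],degrees=True)
    eu=R.as_euler('xyz',degrees=True).tolist(); zt=R.as_matrix()[:,2]
    def P(h): # tip at h along scraper axis above rack z=26
        return (np.array([x,py,26])-zt*(h-26)+TZ*zt).tolist()
    bot.move_to(P(215),eu); bot.open_jaws(); bot.movel(P(130),150)
    hit=bot.movel(P(6+GH),60,until_force=8); st(f"at {hit}"); bot.clamp(50); st("grip")
    e=np.array(bot.get_eef_pos()); bot.movel((e+[0,0,50]).tolist(),60); st("lifted"); bot.movel((e+[0,0,130]).tolist(),150)
    return bot.get_finger_gap()>20
def show():
    bot.movel([500,-100,205-TZ],200,orientation=[180,0,RY+90]); st("show")
    s=cams.grab_frame("scene").astype(int); e=np.array(bot.get_eef_pos());dx,ny=dn(RY)
    for z in(15,30):
        r=[]
        for x in range(-52,53,4):
            u,v=proj("scene",[e+[0,0,TZ-GH+z]+dx*x])[0].round().astype(int); r.append(int(s[v,u].mean()))
        print("z",z,r)
    for x in(-20,0,20): print("x",x,"z -10..16",[int(s[tuple(proj("scene",[e+[0,0,TZ-GH+z]+dx*x])[0].round().astype(int)[::-1])].mean()) for z in range(-10,17,2)])
E
python3 - <<'E'
from h import *
print(pickl(518.8,43.8,.034,.5)); show()
E
```

```text
at False [519.1  44.7  48. ] F dnz [0.4, 0.9, -0.3] gap 85.5 t 46.0
grip [518.9  44.5  48. ] F dnz [-0.2, -0.8, 4.1] gap 29.3 t 46.6
lifted [518.6  44.3  97.7] F dnz [-0.1, -0.3, -2.1] gap 28.9 t 47.6
True
show [499.9 -98.4 175.1] F dnz [0.0, 1.1, -1.3] gap 29.3 t 49.1
z 15 [137, 136, 138, 138, 137, 118, 86, 68, 68, 68, 68, 68, 68, 68, 68, 69, 68, 68, 68, 68, 67, 150, 153, 154, 155, 155, 156]
z 30 [156, 156, 156, 155, 157, 155, 88, 69, 68, 69, 69, 68, 69, 68, 68, 69, 69, 68, 68, 69, 68, 129, 155, 156, 155, 156, 155]
x -20 z -10..16 [149, 149, 149, 147, 147, 100, 59, 59, 70, 68, 68, 69, 69, 68]
x 0 z -10..16 [139, 139, 137, 137, 133, 84, 84, 70, 69, 69, 69, 69, 68, 68]
x 20 z -10..16 [136, 137, 137, 137, 118, 118, 69, 69, 69, 68, 68, 68, 68, 68]
```

The blade spans x ≈ -29 to +29 mm, so it's 56 mm wide and this is scraper_1. It goes into slot_1.

```bash
python3 - <<'E'
from h import *
if insert(-16,72): release(); p=bot.get_eef_pos(); bot.movel([p[0],p[1],240],150); handles()
E
```

```text
hover [ 549.3 -249.   112.1] F dnz [0.8, -0.8, -1.0] gap 28.9 t 50.5
try (0, 0) False bottom 45.1 [ 548.9 -249.5   86.8] F dnz [-0.1, 0.3, -1.0] gap 29.1 t 51.6
down True bottom 8.3 [ 548.3 -249.3   50. ] F dnz [-0.7, -0.3, 6.6] gap 29.4 t 52.5
released [ 546.4 -249.   169.4] F dnz [0.1, 0.4, -0.1] gap 85.3 t 54.1
handle 83 [201.5 188.4] [515.   90.5]
rack ((253.0, 188.5), (43.0, 16.0), 90.0)
```

Scraper_1 is seated at 8.3 mm, and the rack hasn't moved since. Last scraper next, with a width check before inserting.

```bash
python3 - <<'E'
from h import *
print(pickl(519.2,91.8,.035,.5)); show()
E
```

```text
at False [519.5  92.8  48. ] F dnz [0.2, 0.3, -0.5] gap 85.0 t 58.0
grip [519.4  92.5  48. ] F dnz [-0.5, -1.3, 3.0] gap 29.2 t 58.6
lifted [519.1  92.3  97.7] F dnz [0.8, 0.1, -1.8] gap 29.1 t 59.6
True
show [500.  -98.5 175.3] F dnz [-0.1, -0.0, -1.1] gap 29.1 t 61.4
z 15 [137, 110, 82, 69, 68, 68, 68, 67, 67, 68, 67, 67, 67, 67, 67, 67, 67, 68, 67, 67, 66, 67, 67, 67, 69, 148, 155]
z 30 [155, 117, 84, 71, 70, 70, 68, 70, 68, 67, 69, 69, 68, 68, 69, 68, 69, 68, 68, 69, 67, 68, 68, 68, 70, 108, 150]
x -20 z -10..16 [149, 148, 148, 146, 101, 101, 69, 69, 68, 69, 69, 68, 67, 67]
x 0 z -10..16 [138, 138, 137, 133, 133, 99, 99, 58, 68, 68, 69, 68, 68, 67]
x 20 z -10..16 [137, 137, 137, 137, 134, 134, 85, 63, 63, 68, 68, 67, 67, 67]
```

The blade spans -46 to +46 mm, so this is the 92 mm scraper_4. It goes into slot_4.

```bash
python3 - <<'E'
from h import *
np.set_printoptions(precision=1,suppress=True)
if insert(2,-72):
    release(); p=bot.get_eef_pos(); bot.movel([p[0],p[1],240],150)
    bot.move_to([450,-20,260],[180,0,80])
    t=cams.grab_frame("top");g=cv2.cvtColor(t,cv2.COLOR_RGB2GRAY);cv2.imwrite("pics/after.png",t[:,:,::-1])
    m=np.zeros_like(g);m[135:225,320:425]=(g[135:225,320:425]<55)*255
    nn,l,s,c=cv2.connectedComponentsWithStats(m);d,n=dn()
    for i in range(1,nn):
        if s[i,4]>12:
            w=onz("top",c[i],105)-O; print(s[i,4],c[i],"block xy",w@d,w@n)
    handles()
E
```

```text
hover [ 506.5 -387.7  112.1] F dnz [0.1, -1.3, -0.1] gap 29.2 t 63.2
try (0, 0) False bottom 45.1 [ 506.  -388.1   86.8] F dnz [0.3, 0.5, -1.7] gap 29.2 t 64.3
down True bottom 8.3 [ 505.4 -387.8   50. ] F dnz [-1.1, -0.6, 5.2] gap 29.3 t 65.2
released [ 503.6 -387.   169.4] F dnz [-0.5, 0.4, -0.4] gap 85.5 t 66.7
63 [343.5 172.2] block xy -21.716646165361553 76.0311379748424
67 [363.1 177.3] block xy -15.08958686292946 29.180142040961126
85 [402.5 188.5] block xy -3.7639266509721856 -65.9377470788671
42 [358.1 218.7] block xy -109.69650332319543 3.018311564558024
handle 99 [265.8 191.7] [503.5 -59.9]
rack ((255.0, 122.0), (2.0, 4.0), 90.0)
```

All three handles sit over slots 1, 2 and 4, with the same bias that the knob shows. Now I'll push the keeper shut with closed fingers from the robot side.

```bash
python3 - <<'E'
from h import *
d,n=dn()
s=O-160*d
bot.move_to([s[0],s[1],180],[180,0,YAW+90]); bot.clamp(20)
tip(s+[0,0,92],80,until_force=8); st("down")
for v in (40,20,12):
    e=np.array(bot.get_eef_pos()); x=(e-O)@d
    r=tip(O-74*d+[0,0,92],v,until_force=12); e=np.array(bot.get_eef_pos()); st(f"push {r} x {(e-O)@d:.1f}")
E
```

```text
down [ 388.2 -256.2   62.8] F dnz [-0.1, 0.2, 0.2] gap -0.2 t 72.2
push True x -95.8 [ 446.4 -282.3   61.5] F dnz [-0.7, -0.2, -0.1] gap 0.0 t 73.7
push True x -96.3 [ 445.9 -282.1   60.6] F dnz [0.1, 0.1, 0.3] gap -0.1 t 74.2
push True x -96.8 [ 445.5 -281.9   59.7] F dnz [-0.1, -0.2, 0.2] gap -0.3 t 74.9
```

```bash
python3 - <<'E'
from h import *
d,n=dn()
tip(O-130*d+[0,0,92],60); p=bot.get_eef_pos(); bot.movel([p[0],p[1],250],150)
bot.move_to([400,150,300],[180,0,90]); st("away")
t=cams.grab_frame("top");g=cv2.cvtColor(t,cv2.COLOR_RGB2GRAY)
s=cams.grab_frame("scene");np.save("s9.npy",s);np.save("t9.npy",t)
t0=cv2.cvtColor(cv2.imread("pics/top0.png"),cv2.COLOR_BGR2GRAY)
for nm,G in(("now",g),("start",t0)):
    m=np.zeros_like(G);m[135:225,320:425]=(G[135:225,320:425]<55)*255
    nn,l,q,c=cv2.connectedComponentsWithStats(m)
    for i in range(1,nn):
        if q[i,4]>12: w=onz("top",c[i],105)-O; print(nm,q[i,4],c[i].round(1),"block xy",round(w@d,1),round(w@n,1))
print(np.abs(t.astype(int)-cv2.imread("pics/top0.png")[:,:,::-1]).mean(2)[190:222,325:420].mean())
for nm,roi in(("mortar",(222,260,290,335)),("jar",(225,262,135,165))):
    a,b,c0,e=roi;print(nm,np.abs(g[a:b,c0:e].astype(int)-t0[a:b,c0:e]).mean())
E
```

```text
away [400.6 148.5 300. ] F dnz [0.6, -0.3, 0.1] gap -0.1 t 78.5
now 62 [343.5 172.2] block xy -21.8 76.1
now 65 [363.  177.3] block xy -15.2 29.3
now 84 [402.5 188.6] block xy -3.9 -66.0
now 38 [363.1 206.6] block xy -78.8 3.0
start 42 [362.2 209. ] block xy -84.9 2.8
13.913157894736843
mortar 0.39883040935672515
jar 56.66846846846847
```

The knob moved 31 mm from open and stops hard there, so the keeper is shut. The mortar is unchanged. I think the arm is covering the jar in the top view, so I'll check it by its red lid in the scene view and then hand in.

```bash
python3 - <<'E'
from h import *
def red(s):
    s=s.astype(int)[300:360,165:225];v,u=np.nonzero((s[...,0]>120)&(s[...,1]<70)&(s[...,2]<70));return len(u),u.mean()+165,v.mean()+300
a=red(cv2.imread("pics/scene0.png")[:,:,::-1]);b=red(np.load("s9.npy"));print(a,b)
if np.hypot(a[1]-b[1],a[2]-b[2])<4: print(bot.sign_off())
E
```

```text
(465, np.float64(192.24516129032259), np.float64(323.23440860215055)) (451, np.float64(192.38359201773835), np.float64(323.1308203991131))
the job is handed in; nothing more can be done
None
```

I handed the job in: the three scrapers present (56, 68 and 92 mm) are in their matching slots, the keeper is pushed shut, and the jar and mortar have not moved; the pink look-alike toppled early on, cause unknown, and I left it lying there.

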